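# Sweep the rejected test tiles into the tin

## Robot

A 7-joint arm with a two-finger parallel gripper is mounted at the origin on a cart in front of the work surface, level with it; the furniture and walls round the work are solid. World frame = base frame: x ahead of the robot, y to its left, z up, the work surface at z = 0. Lengths are in m, angles in rad, forces in N, time in s.
With the tool pointing down it reaches from about 0.425 to 0.95 m from the base axis. Payload 16.7 kg.
Tool frame: the origin (TCP) lies where the fingers leave the gripper's body, on its centre line; the fingertips stand 97 mm ahead of it and the grasp point (between the pads) lies 78 mm ahead of it; z points along the fingers, x is the direction in which the jaws open and shut, and the axes are right-handed (so a half turn about z gives the same grasp; the last joint's range is limited). The gripper opens to 94 mm and grips with 3 to 60 N. Pads are 16 mm wide; open, the fingers measure 119 mm over their backs; the gripper's body (75 mm by 177 mm) begins 78 mm behind the grasp point.
Start: joints at [1.006, 0.426, 0.074, 1.606, -0.034, 1.111, -0.067], TCP at [0.273, -0.617, 0.303] pointing down, gripper open.
Joint ranges: [-2.85, 2.85], [-0.5, 2.14], [-1.23, 1.37], [0.21, 2.46], [-1.02, 4.16], [0.16, 2.05], [-2.73, 2.73]. Speed limits (rad/s): [1.89, 1.89, 2.39, 2.39, 3.01, 3.01, 3.01].

## Interface

Orientations are given as a rotation vector (axis times angle).
In Python, from plant import sensors, vision, ctrl gives the robot as it stands.
- The arm moves only by the tool arm_command, never from a script. Its argument "steps" is a list of rows, each a list of 7 numbers: the shift along the tool's x, y, z in mm, then the turn, a rotation vector about the tool's x, y, z in degrees, then the gripper command: -1 is fully open, 1 is shut, values between are in proportion. In form: [[x, y, z, rx, ry, rz, grip], ...]. A call has 1 to 20 rows; each row shifts and turns the commanded pose from where the row before left it, along the tool's axes as they then stand; what a row does not reach is not made up. A row lasts 1/12 s, in which the tool goes at most 41.7 mm and 7.16 degrees, less where a joint would pass 70% of its speed; a pose out of reach is approached as far as the arm can. A call with a gripper value outside its range is refused whole. The fingers move at their own pace and stop on an object; "grip_force" is the grip in N (left out, the last holds). Time passes only in rows, so rows that do not move let the fingers close. It gives the time, the measured TCP pose, the force and the opening at its end, in the units of the state.
- sensors.read_state(): the state, without advancing time (a new reading comes with each control period).
- vision.read_camera(name): name is "scene" or "top" or "wrist"; returns the picture (420x560x3 uint8, red, green, blue); there is no depth.
- vision.calibration(name): a dict with "K" (3x3 intrinsics, pixels), "distortion" ([k1, k2, p1, p2, k3] as OpenCV has them; the pictures are not rectified), "rvec" (rotation vector, rad) and "tvec" (3), from world to camera coordinates, as OpenCV has them. Camera axes: x right, y down, z forward; pixel columns grow to the right and rows downward; lengths in m; the calibration is good to about 2 mm. A picture is of the moment at which its call begins: read the wrist's pose just before it. calibration takes no time and is no camera call; for the wrist camera it gives the pose at the moment of the call.
- ctrl.sign_off(): hands the job in, once; it reports no verdict.
The state is a dict: "time": time; "joint_positions": joint angles; "qvel": joint speeds; "tau": joint torques, N m; "tcp_pos": TCP position; "orientation": TCP orientation; "wrist_force": force on the tool from outside, world axes, zero at the start; "ft_torque": the same for the moment, N m; "gripper_width": finger opening in m.
Only numpy, scipy, OpenCV 4.12 (cv2) and the standard library are available. Lean on these libraries where they do the work, as an engineer would, in place of code of your own. Each camera call takes 0.05 s, during which the arm holds its last target.

## Task

The three small glaze test tiles on the wooden sorting tray are rejects. Without picking anything up, sweep all three off the tray's open end into the green tin with your fingertips, then push the tin's open lid shut. Leave the terracotta cup on the tray, and the empty can and the marker behind, where they are.

Things in the scene. Friction and masses are not known exactly. Their poses are not given: they have to be found in the camera images.
- tray: wooden sorting tray, fixed to the bench: a plywood deck 176 mm (x) by 330 mm (y), its upper side 80 mm above the bench, on two bearers. Battens 10 mm wide and 12 mm high stand along both long sides (156 mm clear between them) and across the -y end; the +y end is open and the deck is flush there, ending at y = +165 mm. Origin at the centre of the underside at bench height; its +y points to the tin, the way to sweep
- tin: green sheet-steel box with a hinged lid, fixed, standing close against the tray's open end. Origin at the centre of its underside; x is the short way, -x (the lid's front lip) faces the tray, +x is the hinge side, so +x is roughly the tray's +y. Outside it measures 110 mm (x) by 216 mm (y), walls 3 mm thick, inner floor 5 mm and rim 72 mm above the bench, 8 mm lower than the tray's deck; a gap of 10 to 14 mm separates the deck's edge from the tin's wall
- tin_lid (a joint): angle of the tin's lid in rad: 0 shut, 1.83 wide open (its stop). The hinge line runs along the tin's y at x = +57 mm, z = 73 mm; the lid is 220 mm wide and reaches 114 mm from the hinge (its small lip 120 mm), so when open its edge stands about 184 mm above the bench and leans back up to 15 degrees, away from the tray. The hinge is light but keeps the lid open; pushed from behind (from +x towards -x) some 15 degrees past upright it falls shut by itself
- tile_green: small flat test tile, 62 x 38 x 8 mm, about 35 g, bare clay with a green glazed half; origin at the centre of its underside, x along its 62 mm length, z up; lies loose and flat on the tray's deck, its length within about 30 degrees of the tray's y
- tile_cream: small flat test tile, 62 x 38 x 8 mm, about 35 g, bare clay with a sand-coloured glazed half; origin at the centre of its underside, x along its 62 mm length, z up; lies loose and flat on the tray's deck, its length within about 30 degrees of the tray's y
- tile_brown: small flat test tile, 62 x 38 x 8 mm, about 35 g, bare clay with a dark brown glazed half; origin at the centre of its underside, x along its 62 mm length, z up; lies loose and flat on the tray's deck, its length within about 30 degrees of the tray's y
- cup: terracotta test cup, 62 mm in diameter, 53 mm high, 110 g, standing loose on the tray near its closed (-y) end; origin at the centre of its foot. Stays where it is
- can: empty ribbed tin can, 75 mm in diameter, 97 mm high, loose on the bench behind the tin; origin at the centre of its foot. Stays where it is
- felt_marker: felt marker with a black cap, 125 mm long, 17 mm thick, lying loose on the bench behind the tray; origin on the bench under its middle. Stays where it is
There are look-alikes about, which are no part of the job. What is shaped like the cup but red is not meant.

How it is judged:
By the outcome, as a careful person would: the job done as asked, in the order asked, and still so for the second after the job is handed in, with the robot touching nothing.
It also fails if it takes over 64 s, if anything falls off the work surface, if the arm or the gripper's body presses on something with over 40 N, if the wrist force passes 120 N, or if a joint passes its speed limit or range.

## Working session

There is one attempt and no reset: what is moved stays moved. The work goes in short steps, Python scripts to look and compute and a tool call to move; the robot and the scene stay as the last step left them, time stands still between calls to the robot, and variables do not carry over. Pictures are saved under pics/ and viewed, and the job is handed in when it is done.

Besides the shell and the picture viewer there is one more tool, called after "Call:" as name(argument=value, ...), one argument or row to a line, values as JSON. arm_command: Moves the arm, as the interface text tells. Its arguments: {"type":"object","properties":{"steps":{"type":"array"},"grip_force":{"type":"number"}},"required":["steps"]}

```bash
mkdir -p pics; ls; python3 - <<'E'
from plant import sensors, vision
import cv2, numpy as np
s=sensors.read_state()
for k,v in s.items(): print(k,np.round(v,3))
for n in ["scene","top","wrist"]:
    c=vision.calibration(n); print(n,{k:np.round(v,3).tolist() for k,v in c.items()})
    cv2.imwrite(f"pics/{n}0.png",vision.read_camera(n)[:,:,::-1])
E
```

```text
pics
time 0.0
joint_positions [ 1.006  0.427  0.074  1.607 -0.034  1.111 -0.067]
qvel [ 0.001 -0.    -0.     0.001  0.001 -0.001  0.001]
tau [ 0.0000e+00 -9.3579e+01  3.6670e+00 -4.5419e+01 -4.9000e-02  2.0000e-02
  0.0000e+00]
tcp_pos [ 0.272 -0.617  0.302]
orientation [-2.632e+00  1.715e+00  2.000e-03]
wrist_force [ 0.656  0.892 -0.488]
ft_torque [ 0.033 -0.058  0.01 ]
gripper_width 0.094
scene {'K': [[504.545, 0.0, 279.603], [0.0, 504.545, 204.742], [0.0, 0.0, 1.0]], 'distortion': [-0.089, 0.0, 0.0, 0.0, 0.0], 'rvec': [1.004, -2.558, 0.911], 'tvec': [0.369, 0.382, 1.009]}
top {'K': [[527.322, 0.0, 295.333], [0.0, 527.322, 215.529], [0.0, 0.0, 1.0]], 'distortion': [-0.07, 0.0, 0.0, 0.0, 0.0], 'rvec': [2.176, -2.209, 0.053], 'tvec': [-0.059, 0.596, 1.186]}
wrist {'K': [[338.964, 0.0, 285.046], [0.0, 338.964, 210.869], [0.0, 0.0, 1.0]], 'distortion': [-0.082, 0.0, 0.0, 0.0, 0.0], 'rvec': [-2.441, 1.589, 0.213], 'tvec': [-0.674, -0.027, 0.392]}
```

View pics/scene0.png

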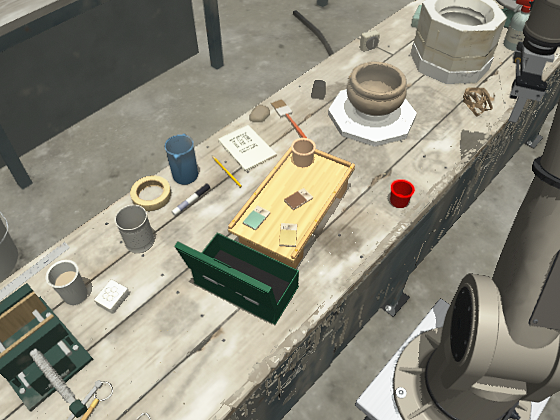

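View pics/top0.png

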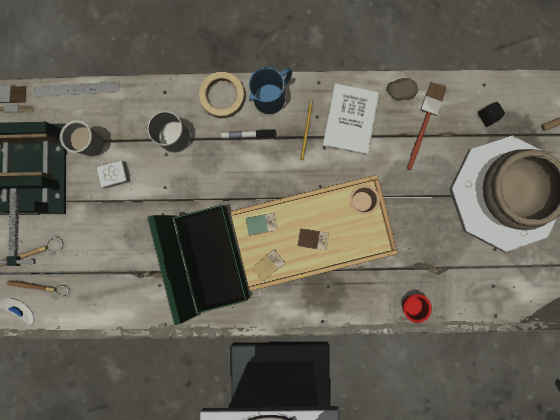

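View pics/wrist0.png

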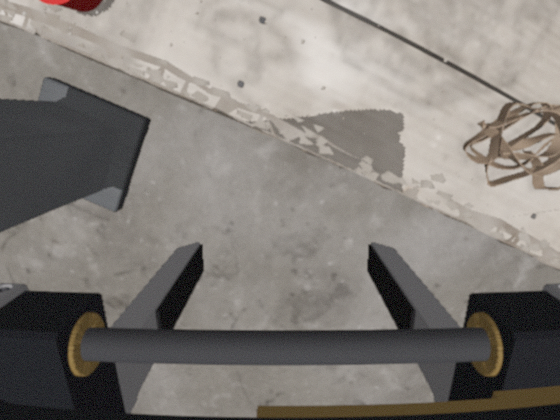

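The top view shows the tray with its open end at left and the tin at about (205,262). The green tile is at (261,224), brown at (312,239) and cream at (268,264). The cup stands at (363,200), with a red look-alike at (417,307) off the tray. The can is at (168,131), with a look-alike mug at (78,137), and the marker is at (248,134). Next I'll take a close crop.

```bash
python3 - <<'E'
import cv2
a=cv2.imread("pics/top0.png")[165:335,140:410]
cv2.imwrite("pics/crop1.png",cv2.resize(a,None,fx=2.96,fy=2.96,interpolation=cv2.INTER_CUBIC))
E
```

```text
(no output)
```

View pics/crop1.png

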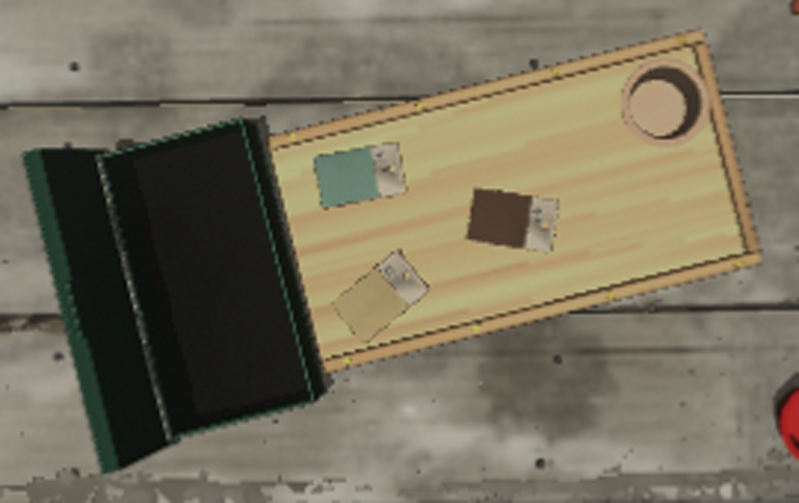

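```bash
cat > h.py <<'E'
import numpy as np, cv2
from plant import sensors, vision
def px2w(cal,uv,z):
    uv=np.asarray(uv,float).reshape(-1,1,2)
    n=cv2.undistortPoints(uv,np.array(cal["K"]),np.array(cal["distortion"])).reshape(-1,2)
    R=cv2.Rodrigues(np.array(cal["rvec"]))[0]; t=np.array(cal["tvec"]).ravel()
    C=-R.T@t; d=np.c_[n,np.ones(len(n))]@R
    return C+d*((z-C[2])/d[:,2])[:,None]
def w2px(cal,P):
    return cv2.projectPoints(np.asarray(P,float).reshape(-1,3),np.array(cal["rvec"]),np.array(cal["tvec"]),np.array(cal["K"]),np.array(cal["distortion"]))[0].reshape(-1,2)
E
python3 - <<'E'
from h import *
c=vision.calibration("top")
def f(p,z): return px2w(c,np.array(p)/2.96+[140,165],z)
tr=f([(268,138),(705,30),(762,260),(328,372)],.092)
print("tray",tr.round(4).tolist(), [np.linalg.norm(tr[i]-tr[(i+1)%4]) for i in range(4)])
ctr=tr.mean(0)
d1=(tr[0]-tr[1]+tr[3]-tr[2]); d2=tr[3]-tr[0]+tr[2]-tr[1]
print("yaw y-dir",np.degrees(np.arctan2(d1[1],d1[0])), "long side normals", np.degrees(np.arctan2(d2[1],d2[0])))
a=np.arctan2(d1[1],d1[0]); Y=np.array([np.cos(a),np.sin(a)]); X=np.array([Y[1],-Y[0]])
print("ctr",ctr,"X",X,"Y",Y)
T=lambda p:np.c_[(p[:,:2]-ctr[:2])@X,(p[:,:2]-ctr[:2])@Y].round(4).tolist()
for n,p,z in [("tray",[(268,138),(705,30),(762,260),(328,372)],.092),("green",[(314,155),(398,142),(406,193),(323,208)],.088),("brown",[(474,188),(559,200),(551,252),(466,240)],.088),("cream",[(333,302),(400,249),(429,290),(365,342)],.088),("cup",[(665,101),(622,101),(708,101)],.133),("tinrim",[(245,120),(315,400),(170,440),(100,157)],.072),("lid",[(30,150),(110,472)],.184)]:
    w=f(p,z); print(n,"T:",T(w),"W:",w[:,:2].round(3).tolist())
for n,p,z in [("can",(167,130),.097),("mark",(248,134),.01)]:
    w=px2w(c,[p],z);print(n,T(w),w)
E
```

```text
tray [[0.6012, 0.0695, 0.092], [0.6747, -0.2478, 0.092], [0.5078, -0.2851, 0.092], [0.4325, 0.0281, 0.092]] [np.float64(0.3257893672911463), np.float64(0.1710444029269633), np.float64(0.32207367448946156), np.float64(0.17375915412990856)]
yaw y-dir 103.28269134518156 long side normals -166.8066813531585
ctr [ 0.55404284 -0.10882004  0.092     ] X [0.97324832 0.22975574] Y [-0.22975574  0.97324832]
tray T: [[0.0869, 0.1628], [0.0855, -0.163], [-0.0855, -0.1609], [-0.0869, 0.1612]] W: [[0.601, 0.07], [0.675, -0.248], [0.508, -0.285], [0.432, 0.028]]
green T: [[0.0671, 0.1338], [0.0613, 0.0725], [0.0241, 0.0758], [0.0283, 0.1367]] W: [[0.589, 0.037], [0.597, -0.024], [0.56, -0.029], [0.55, 0.031]]
brown T: [[0.0156, 0.0273], [-0.0078, -0.0301], [-0.0427, -0.0152], [-0.0194, 0.0421]] W: [[0.563, -0.079], [0.553, -0.14], [0.516, -0.133], [0.526, -0.072]]
cream T: [[-0.0392, 0.146], [-0.014, 0.0898], [-0.0477, 0.0767], [-0.0727, 0.1305]] W: [[0.482, 0.024], [0.52, -0.025], [0.49, -0.045], [0.453, 0.002]]
cup T: [[0.0406, -0.1159], [0.0479, -0.0869], [0.0333, -0.145]] W: [[0.62, -0.212], [0.621, -0.182], [0.62, -0.242]]
tinrim T: [[0.1057, 0.1782], [-0.1056, 0.1775], [-0.1083, 0.2876], [0.1055, 0.2888]] W: [[0.616, 0.089], [0.41, 0.04], [0.383, 0.146], [0.59, 0.196]]
lid T: [[0.1098, 0.3089], [-0.11, 0.307]] W: [[0.59, 0.217], [0.376, 0.165]]
can [[0.2916, 0.2539]] [[0.77950804 0.20525657 0.097     ]]
mark [[0.2592, 0.0898]] [[0.7856536  0.03815189 0.01      ]]
```

```bash
cat >> h.py <<'E'
from scipy.spatial.transform import Rotation as Ro
CTR=np.array([0.5540,-0.1088]); Y=np.array([-0.22976,0.97325]); X=np.array([Y[1],-Y[0]])
def W(x,y,z): # tray mm -> world m, z = tip height mm -> TCP
    p=CTR+X*x/1000+Y*y/1000; return np.array([p[0],p[1],(z+97)/1000])
def need(*targets):
    s=sensors.read_state(); R=Ro.from_rotvec(s["orientation"]); p=np.array(s["tcp_pos"])
    d=p[:2]-CTR; print("t",round(s["time"],2),"tray xy tipz",(d@X*1000).round(1),(d@Y*1000).round(1),round(p[2]*1000-97,1),"w",round(s["gripper_width"],3),"F",np.round(s["wrist_force"],1))
    G=np.c_[np.r_[X,0],np.r_[X[1],-X[0],0],[0,0,-1]]
    print("turn deg (tool)",np.degrees((R.inv()*Ro.from_matrix(G)).as_rotvec()).round(2),"q",np.round(s["joint_positions"],2))
    for t in targets:
        print(t,"shift tool mm",(R.inv().apply(W(*t)-p)*1000).round(1))
E
python3 -c "
from h import *
need((45,50,200))"
```

```text
t 0.15 tray xy tipz -390.8 -430.2 205.1 w 0.094 F [-0.4  0.3 -1. ]
turn deg (tool) [-4.000e-02  5.000e-02 -7.946e+01] q [ 1.01  0.43  0.07  1.61 -0.03  1.11 -0.07]
(45, 50, 200) shift tool mm [-392.4 -516.2    5.5]
```

Call:
arm_command(
  steps=[
    [-21.8,-28.7,0.3,0,0,0,0.68],
    [-21.8,-28.7,0.3,0,0,0,0.68],
    [-21.8,-28.7,0.3,0,0,0,0.68],
    [-21.8,-28.7,0.3,0,0,0,0.68],
    [-21.8,-28.7,0.3,0,0,0,0.68],
    [-21.8,-28.7,0.3,0,0,0,0.68],
    [-21.8,-28.7,0.3,0,0,0,0.68],
    [-21.8,-28.7,0.3,0,0,0,0.68],
    [-21.8,-28.7,0.3,0,0,0,0.68],
    [-21.8,-28.7,0.3,0,0,0,0.68],
    [-21.8,-28.7,0.3,0,0,0,0.68],
    [-21.8,-28.7,0.3,0,0,0,0.68],
    [-21.8,-28.7,0.3,0,0,0,0.68],
    [-21.8,-28.7,0.3,0,0,0,0.68],
    [-21.8,-28.7,0.3,0,0,0,0.68],
    [-21.8,-28.7,0.3,0,0,0,0.68],
    [-21.8,-28.7,0.3,0,0,0,0.68],
    [-21.8,-28.7,0.3,0,0,0,0.68],
  ],
)

```text
time: 1.65
tcp_pos: [0.5872, -0.0482, 0.2972]
orientation: [2.632, -1.715, -0.0]
wrist_force: [0.3, -1.0, -0.4]
gripper_width: 0.0147
```

Call:
arm_command(
  steps=[
    [0,0,0,0,0,-6.62,0.68],
    [0,0,0,0,0,-6.62,0.68],
    [0,0,0,0,0,-6.62,0.68],
    [0,0,0,0,0,-6.62,0.68],
    [0,0,0,0,0,-6.62,0.68],
    [0,0,0,0,0,-6.62,0.68],
    [0,0,0,0,0,-6.62,0.68],
    [0,0,0,0,0,-6.62,0.68],
    [0,0,0,0,0,-6.62,0.68],
    [0,0,0,0,0,-6.62,0.68],
    [0,0,0,0,0,-6.62,0.68],
    [0,0,0,0,0,-6.62,0.68],
    [0,0,0,0,0,0,0.68],
    [0,0,0,0,0,0,0.68],
  ],
)

```text
time: 2.82
tcp_pos: [0.5866, -0.0501, 0.2971]
orientation: [-3.121, -0.357, 0.0]
wrist_force: [-0.4, 0.4, -0.4]
gripper_width: 0.0148
```

```bash
python3 -c "
from h import *
need((45,50,200),(45,55,84))
cv2.imwrite('pics/wrist1.png',vision.read_camera('wrist')[:,:,::-1])"
```

```text
t 2.82 tray xy tipz 45.3 49.7 200.1 w 0.015 F [-0.4  0.4 -0.4]
turn deg (tool) [-0.02  0.01 -0.25] q [ 0.37  0.33 -0.48  1.79  0.17  1.07  0.05]
(45, 50, 200) shift tool mm [-0.3 -0.3  0.1]
(45, 55, 84) shift tool mm [ -0.3  -5.3 116.1]
```

View pics/wrist1.png

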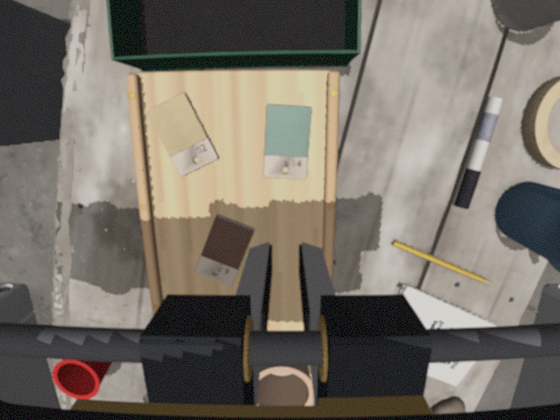

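The wrist view shows green centred at (287,140), cream at (187,134), brown at (227,248), the fingers lined up behind green and the tin at the top. I'll cross-check the positions from this view.

```bash
python3 -c "
from h import *
c=vision.calibration('wrist')
for n,p,z in [('green',[(267,104),(311,106),(305,179),(264,177)],.088),('cream',[(182,93),(217,158),(184,175),(153,115)],.088),('brown',[(219,215),(254,234),(234,283),(196,268)],.088),('edge',[(138,70),(335,68)],.08)]:
    w=px2w(c,p,z)[:,:2]-CTR; print(n,(np.c_[w@X,w@Y]*1000).round(1).tolist())
"
```

```text
green [[32.0, 138.9], [68.4, 137.2], [64.0, 75.9], [28.4, 77.8]]
cream [[-38.4, 148.7], [-11.7, 94.5], [-41.6, 80.0], [-64.4, 131.4]]
brown [[-12.7, 43.6], [18.2, 25.5], [-2.3, -23.7], [-37.6, -8.2]]
edge [[-77.5, 169.1], [88.7, 168.4]]
```

Call:
arm_command(
  steps=[
    [0.2,-1,26,0,0,-0.25,0.68],
    [0.2,-1,26,0,0,0,0.68],
    [0.2,-1,26,0,0,0,0.68],
    [0.2,-1,22,0,0,0,0.68],
    [0.2,-1,10,0,0,0,0.68],
    [0,0,5,0,0,0,0.68],
    [0,0,0,0,0,0,0.68],
    [0,0,0,0,0,0,0.68],
  ],
)

```text
time: 3.53
tcp_pos: [0.587, -0.0447, 0.1832]
orientation: [3.12, 0.368, 0.002]
wrist_force: [0.5, 0.1, -0.5]
gripper_width: 0.0152
```

```bash
python3 -c "
from h import *
need((46,205,84))"
```

```text
t 3.53 tray xy tipz 46.9 54.8 86.2 w 0.015 F [ 0.5  0.1 -0.5]
turn deg (tool) [ 0.02 -0.05  0.18] q [ 0.32  0.46 -0.45  1.89  0.26  0.86 -0.02]
(46, 205, 84) shift tool mm [  -0.4 -150.2    2.2]
```

Call:
arm_command(
  steps=[
    [0,0,2,0,0,0,0.68],
    [0,-6,0,0,0,0,0.68],
    [0,-9,0,0,0,0,0.68],
    [0,-10,0,0,0,0,0.68],
    [0,-10,0,0,0,0,0.68],
    [0,-10,0,0,0,0,0.68],
    [0,-10,0,0,0,0,0.68],
    [0,-10,0,0,0,0,0.68],
    [0,-10,0,0,0,0,0.68],
    [0,-10,0,0,0,0,0.68],
    [0,-10,0,0,0,0,0.68],
    [0,-12,0,0,0,0,0.68],
    [0,-12,0,0,0,0,0.68],
    [0,-12,0,0,0,0,0.68],
    [0,-12,0,0,0,0,0.68],
    [0,-10,0,0,0,0,0.68],
    [0,0,0,0,0,0,0.68],
    [0,0,0,0,0,0,0.68],
  ],
)

```text
time: 5.03
tcp_pos: [0.5507, 0.1045, 0.1803]
orientation: [3.12, 0.371, -0.0]
wrist_force: [-0.2, -1.0, 0.2]
gripper_width: 0.015
```

```bash
python3 -c "
from h import *
need((46,205,84),(46,205,140),(-42,50,140))
cv2.imwrite('pics/s2.png',cv2.resize(vision.read_camera('scene')[100:340,140:420,::-1],None,fx=2.5,fy=2.5))
cv2.imwrite('pics/w2.png',vision.read_camera('wrist')[:,:,::-1])"
```

```text
t 5.03 tray xy tipz 45.8 208.4 83.3 w 0.015 F [-0.2 -1.   0.2]
turn deg (tool) [0.   0.   0.29] q [ 0.1   0.43 -0.49  1.95  0.27  0.83 -0.31]
(46, 205, 84) shift tool mm [ 0.2  3.4 -0.7]
(46, 205, 140) shift tool mm [  0.2   3.4 -56.7]
(-42, 50, 140) shift tool mm [-88.6 157.9 -56.7]
```

View pics/s2.png

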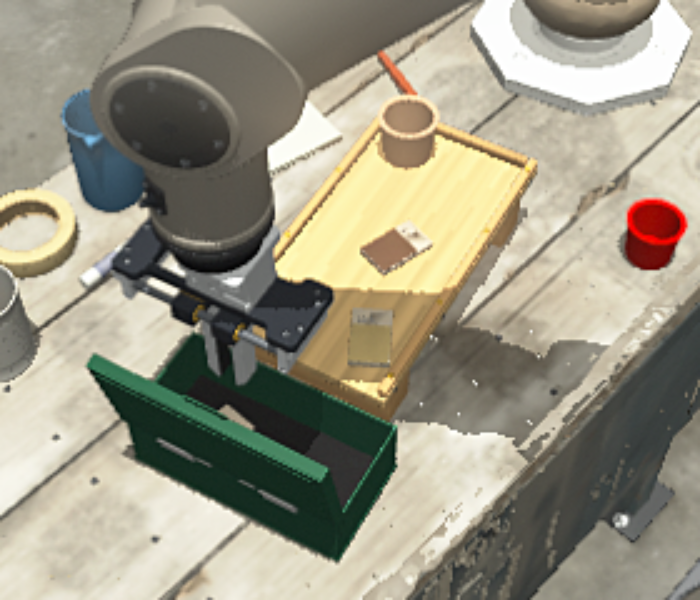

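View pics/w2.png

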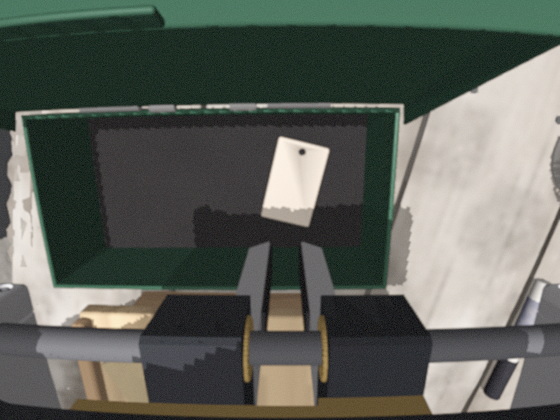

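Green is in the tin: it lies flipped on the tin floor at wrist (295,182), and cream and brown haven't moved. Cream is next.

Call:
arm_command(
  steps=[
    [0,0,-30,0,0,0.3,0.68],
    [0,0,-27,0,0,0,0.68],
    [-14.7,25.2,0,0,0,0,0.68],
    [-14.7,25.2,0,0,0,0,0.68],
    [-14.7,25.2,0,0,0,0,0.68],
    [-14.7,25.2,0,0,0,0,0.68],
    [-14.7,25.2,0,0,0,0,0.68],
    [-14.7,25.2,0,0,0,0,0.68],
    [0,0,10,0,0,0,0.68],
    [0,0,22,0,0,0,0.68],
    [0,0,14,0,0,0,0.68],
    [0,0,6,0,0,0,0.68],
    [0,0,0,0,0,0,0.68],
    [0,0,0,0,0,0,0.68],
  ],
)

```text
time: 6.3
tcp_pos: [0.4997, -0.0633, 0.1855]
orientation: [-3.12, -0.361, 0.0]
wrist_force: [0.6, 0.9, -0.1]
gripper_width: 0.0146
```

```bash
python3 -c "
from h import *
need((-42,57,84),(-42,207,84))
cv2.imwrite('pics/w3.png',vision.read_camera('wrist')[:,:,::-1])"
```

```text
t 6.3 tray xy tipz -42.4 56.7 88.5 w 0.015 F [ 0.6  0.9 -0.1]
turn deg (tool) [-0.02  0.01 -0.08] q [ 0.38  0.33 -0.45  2.07  0.2   0.78  0.04]
(-42, 57, 84) shift tool mm [ 0.4 -0.3  4.5]
(-42, 207, 84) shift tool mm [   0.2 -150.3    4.5]
```

View pics/w3.png

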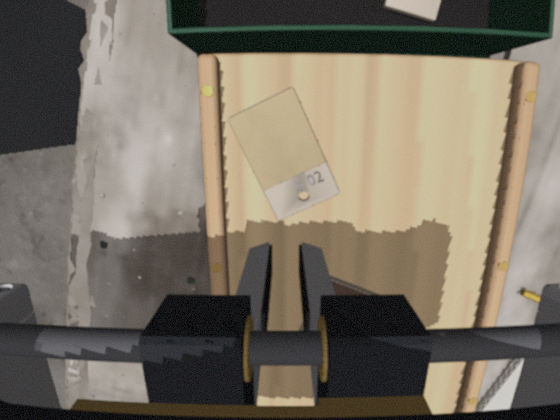

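Call:
arm_command(
  steps=[
    [0,0,2,0,0,-6,0.68],
    [0,0,2,0,0,-6,0.68],
    [0,0,0.5,0,0,-6,0.68],
    [0,0,0,0,0,-6,0.68],
    [11.5,-3.6,0,0,0,0,0.68],
    [11.4,-3.6,0,0,0,0,0.68],
    [4.1,-9.1,0,0,0,0,0.68],
    [3.7,-8.2,0,0,0,3,0.68],
    [2.9,-7.5,0,0,0,3,0.68],
    [2.5,-7.6,0,0,0,3,0.68],
    [2.1,-7.7,0,0,0,3,0.68],
    [1.7,-7.8,0,0,0,3,0.68],
    [1.2,-7.9,0,0,0,3,0.68],
    [0,0,0,0,0,0,0.68],
  ],
)

```text
time: 7.52
tcp_pos: [0.4999, 0.0163, 0.1812]
orientation: [-3.098, -0.521, -0.001]
wrist_force: [0.2, 0.7, 0.5]
gripper_width: 0.0153
```

```bash
python3 -c "
from h import *
need((-25,207,84))
cv2.imwrite('pics/w4.png',vision.read_camera('wrist')[:,:,::-1])"
```

```text
t 7.52 tray xy tipz -23.9 134.2 84.2 w 0.015 F [0.2 0.7 0.5]
turn deg (tool) [-0.02 -0.04  5.82] q [ 0.26  0.34 -0.49  2.08  0.23  0.78 -0.04]
(-25, 207, 84) shift tool mm [  6.3 -72.5   0.2]
```

View pics/w4.png

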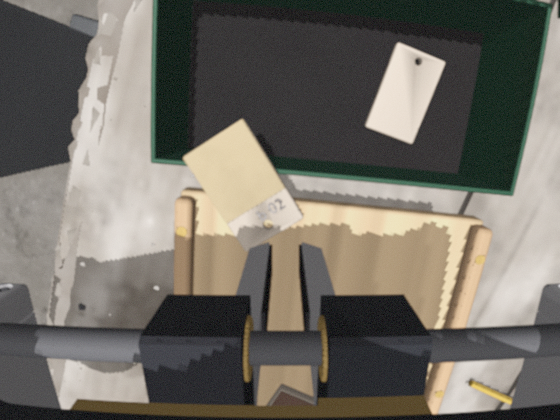

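Cream has its front over the tin rim, with its rear corner at (245,247) left of the tool axis and still turned about 25°. I'll back off, close the fingers, shift left and push through that corner, which lies in line with the tile's centre.

Call:
arm_command(
  steps=[
    [0,6,0,0,0,3,1],
    [0,6,0,0,0,2.8,1],
    [-9,0,0,0,0,0,1],
    [-10,0,0,0,0,0,1],
    [-9,0,0,0,0,0,1],
    [0,0,0,0,0,0,1],
    [0,-6,0,0,0,0,1],
    [0,-6,0,0,0,0,1],
    [0,-5,0,0,0,0,1],
    [0,0,0,0,0,0,1],
  ],
)

```text
time: 8.4
tcp_pos: [0.4725, 0.0139, 0.1809]
orientation: [-3.119, -0.37, -0.001]
wrist_force: [0.2, 0.6, -0.3]
gripper_width: 0.0008
```

```bash
python3 -c "
from h import *
need((-52,207,84))
cv2.imwrite('pics/w5.png',vision.read_camera('wrist')[:,:,::-1])"
```

```text
t 8.4 tray xy tipz -51.1 138.1 83.9 w 0.001 F [ 0.2  0.6 -0.3]
turn deg (tool) [-0.03 -0.02  0.24] q [ 0.26  0.3  -0.49  2.14  0.2   0.75 -0.12]
(-52, 207, 84) shift tool mm [ -0.6 -68.9  -0.1]
```

View pics/w5.png

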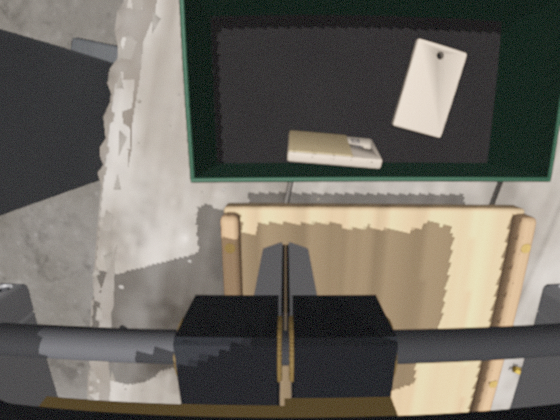

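Cream dropped into the tin and is standing on edge at (335,148), inside the rim. Brown is next, with the fingers closed.

Call:
arm_command(
  steps=[
    [0,0,-30,0,0,0.2,1],
    [0,0,-27,0,0,0,1],
    [7,30.5,0,0,0,0,1],
    [7,30.5,0,0,0,0,1],
    [7,30.5,0,0,0,0,1],
    [7,30.5,0,0,0,0,1],
    [7,30.5,0,0,0,0,1],
    [7,30.5,0,0,0,0,1],
    [0,0,0,0,0,0,1],
    [0,0,0,0,0,0,1],
  ],
)

```text
time: 9.28
tcp_pos: [0.5555, -0.1578, 0.2372]
orientation: [-3.121, -0.358, 0.001]
wrist_force: [-0.9, 0.4, 0.5]
gripper_width: 0.0007
```

```bash
python3 -c "
from h import *
need((-9,-45,84))
cv2.imwrite('pics/w6.png',vision.read_camera('wrist')[:,:,::-1])"
```

```text
t 9.28 tray xy tipz -9.8 -48.0 140.2 w 0.001 F [-0.9  0.4  0.5]
turn deg (tool) [-0.03  0.03 -0.21] q [ 0.49  0.36 -0.39  1.87  0.17  0.94  0.24]
(-9, -45, 84) shift tool mm [ 0.8 -3.  56.2]
```

View pics/w6.png

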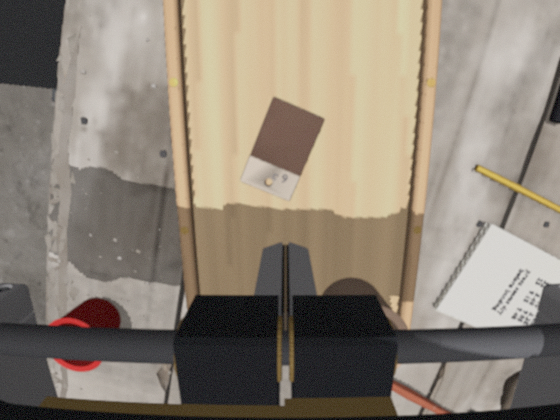

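Call:
arm_command(
  steps=[
    [0.8,-1,20,0,0,0,1],
    [0,0,20,0,0,0,1],
    [0,0,11,0,0,0,1],
    [0,0,5,0,0,0,1],
    [0,0,0,0,0,0,1],
    [0,-8,0,0,0,0,1],
    [0,-8,0,0,0,0,1],
    [0,-8,0,0,0,0,1],
    [0,-8,0,0,0,0,1],
    [0,-8,0,0,0,0,1],
    [0,-8,0,0,0,0,1],
    [0,-8,0,0,0,0,1],
    [0,-8,0,0,0,0,1],
    [0,0,0,0,0,0,1],
  ],
)

```text
time: 10.5
tcp_pos: [0.5409, -0.0909, 0.1819]
orientation: [-3.12, -0.364, 0.0]
wrist_force: [-0.5, -0.3, -0.7]
gripper_width: 0.0005
```

```bash
python3 -c "
from h import *
need((-9,207,84))
cv2.imwrite('pics/w7.png',vision.read_camera('wrist')[:,:,::-1])"
```

```text
t 10.5 tray xy tipz -8.7 20.5 84.9 w 0.001 F [-0.5 -0.3 -0.7]
turn deg (tool) [-0.03 -0.    0.04] q [ 0.38  0.39 -0.4   1.98  0.21  0.81  0.09]
(-9, 207, 84) shift tool mm [  -0.2 -186.5    1. ]
```

View pics/w7.png

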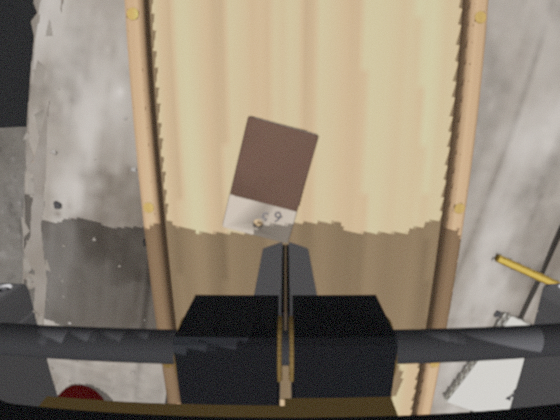

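Call:
arm_command(
  steps=[
    [-2,-8,0.5,0,0,0,1],
    [-2,-8,0,0,0,0,1],
    [-2,-8,0,0,0,0,1],
    [0,-8,0,0,0,0,1],
    [0,-8,0,0,0,0,1],
    [0,-8,0,0,0,0,1],
    [0,-8,0,0,0,0,1],
    [0,-8,0,0,0,0,1],
    [0,-8,0,0,0,0,1],
    [0,0,0,0,0,0,1],
  ],
)

```text
time: 11.38
tcp_pos: [0.5186, -0.0223, 0.1814]
orientation: [-3.12, -0.364, -0.0]
wrist_force: [0.5, -0.0, 0.9]
gripper_width: -0.0001
```

```bash
python3 -c "
from h import *
need((-9,207,84))
cv2.imwrite('pics/w8.png',vision.read_camera('wrist')[:,:,::-1])"
```

```text
t 11.38 tray xy tipz -14.6 92.4 84.4 w -0.0 F [ 0.5 -0.   0.9]
turn deg (tool) [-0.03 -0.01  0.03] q [ 0.28  0.36 -0.43  2.04  0.21  0.79 -0.04]
(-9, 207, 84) shift tool mm [   5.6 -114.6    0.4]
```

View pics/w8.png

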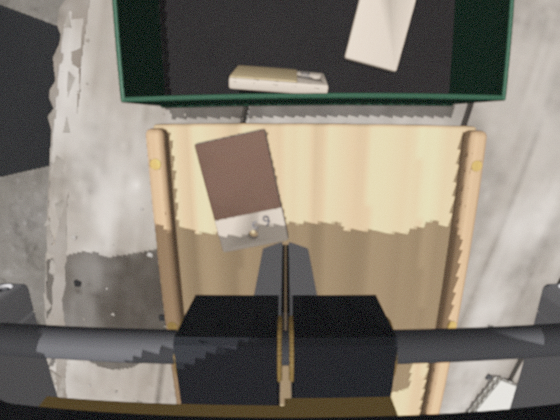

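Brown is now turned slightly the other way, at (242,188), and left of the fingers. I'll shift left to behind its centre and finish the sweep.

Call:
arm_command(
  steps=[
    [0,6,0,0,0,0,1],
    [-13,0,0,0,0,0,1],
    [-12,0,0,0,0,0,1],
    [0,0,0,0,0,0,1],
    [0,-8,0,0,0,0,1],
    [0,-8,0,0,0,0,1],
    [0,-8,0,0,0,0,1],
    [0,-8,0,0,0,0,1],
    [0,-8,0,0,0,0,1],
    [0,-8,0,0,0,0,1],
    [0,-10,0,0,0,0,1],
    [0,-11,0,0,0,0,1],
    [0,-11,0,0,0,0,1],
    [0,-11,0,0,0,0,1],
    [0,-11,0,0,0,0,1],
    [0,-11,0,0,0,0,1],
    [0,0,0,0,0,0,1],
    [0,0,0,0,0,0,1],
  ],
)

```text
time: 12.93
tcp_pos: [0.47, 0.075, 0.1813]
orientation: [-3.12, -0.363, -0.0]
wrist_force: [-0.3, -0.8, -0.3]
gripper_width: 0.0002
```

```bash
python3 -c "
from h import *
need((-42,207,140))
cv2.imwrite('pics/w9.png',vision.read_camera('wrist')[:,:,::-1])"
```

```text
t 12.93 tray xy tipz -39.6 198.2 84.3 w 0.0 F [-0.3 -0.8 -0.3]
turn deg (tool) [-0.   -0.    0.01] q [ 0.13  0.3  -0.49  2.13  0.2   0.76 -0.25]
(-42, 207, 140) shift tool mm [ -2.4  -8.8 -55.7]
```

View pics/w9.png

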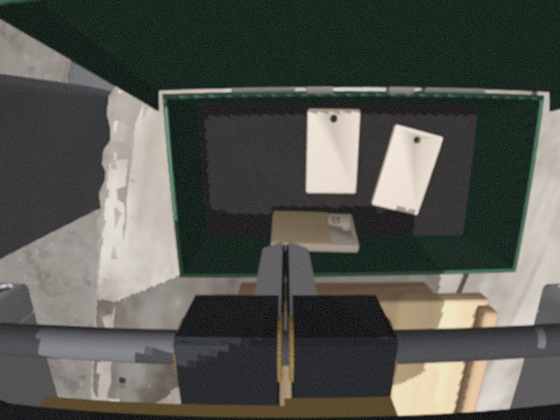

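All three tiles are in the tin: two flat at (333,150) and (407,170), and cream leaning at (313,230). Next I'll go up and over the lid to its back.

Call:
arm_command(
  steps=[
    [0,0,-32,0,0,0,1],
    [0,0,-32,0,0,0,1],
    [0,0,-32,0,0,0,1],
    [0,0,-32,0,0,0,1],
    [0,0,-32,0,0,0,1],
    [0,0,0,0,0,0,1],
    [5,-22,0,0,0,0,1],
    [5,-22,0,0,0,0,1],
    [5,-22,0,0,0,0,1],
    [5,-22,0,0,0,0,1],
    [5,-22,0,0,0,0,1],
    [5,-22,0,0,0,0,1],
    [5,-22,0,0,0,0,1],
    [5,-22,0,0,0,0,1],
    [0,0,0,0,0,0,1],
    [0,0,0,0,0,0,1],
  ],
)

```text
time: 14.32
tcp_pos: [0.4688, 0.2552, 0.3408]
orientation: [-3.12, -0.363, 0.001]
wrist_force: [0.1, -0.5, 0.0]
gripper_width: 0.0004
```

```bash
python3 -c "
from h import *
need((0,372,145))
cv2.imwrite('pics/s10.png',cv2.resize(vision.read_camera('scene')[100:340,100:400,::-1],None,fx=2.5,fy=2.5))
cv2.imwrite('pics/w10.png',vision.read_camera('wrist')[:,:,::-1])"
```

```text
t 14.32 tray xy tipz 0.7 373.8 243.8 w 0.0 F [ 0.1 -0.5  0. ]
turn deg (tool) [-0.02  0.04 -0.01] q [-0.06  0.22 -0.64  1.84  0.14  1.13 -0.52]
(0, 372, 145) shift tool mm [-0.7  1.8 98.8]
```

View pics/s10.png

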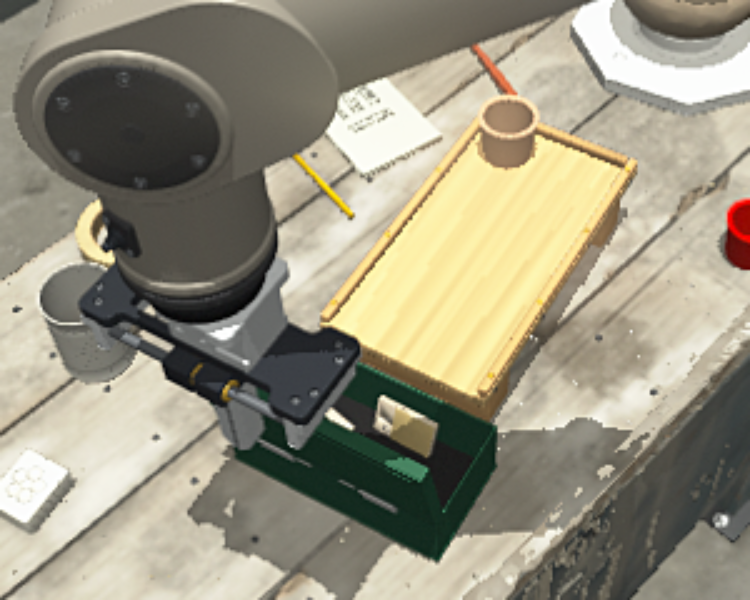

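View pics/w10.png

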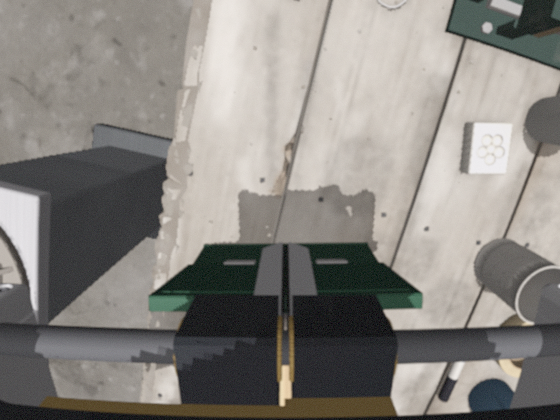

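The tray is empty apart from the cup, and the fingers are behind and above the lid with the can well clear. I'll lower and push.

Call:
arm_command(
  steps=[
    [0,0,25,0,0,0,1],
    [0,0,25,0,0,0,1],
    [0,0,25,0,0,0,1],
    [0,0,18,0,0,0,1],
    [0,0,6,0,0,0,1],
    [0,0,0,0,0,0,1],
    [0,8,0,0,0,0,1],
    [0,8,0,0,0,0,1],
    [0,8,0,0,0,0,1],
    [0,8,0,0,0,0,1],
    [0,8,0,0,0,0,1],
    [0,8,0,0,0,0,1],
    [0,8,0,0,0,0,1],
    [0,8,0,0,0,0,1],
    [0,8,0,0,0,0,1],
    [0,8,0,0,0,0,1],
  ],
)

```text
time: 15.75
tcp_pos: [0.4872, 0.1762, 0.2423]
orientation: [-3.121, -0.361, 0.0]
wrist_force: [0.5, 0.4, 0.1]
gripper_width: 0.0006
```

Call:
arm_command(
  steps=[
    [0,6,0,0,0,0,1],
    [0,6,0,0,0,0,1],
    [0,6,0,0,0,0,1],
    [0,6,0,0,0,0,1],
    [0,6,0,0,0,0,1],
    [0,6,0,0,0,0,1],
    [0,0,0,0,0,0,1],
    [0,0,0,0,0,0,1],
    [0,0,0,0,0,0,1],
    [0,0,0,0,0,0,1],
  ],
)

```text
time: 16.58
tcp_pos: [0.4952, 0.1423, 0.2423]
orientation: [-3.12, -0.362, -0.0]
wrist_force: [-0.6, 0.7, 0.2]
gripper_width: 0.0007
```

```bash
python3 -c "
from h import *
need((0,372,145))
cv2.imwrite('pics/s11.png',cv2.resize(vision.read_camera('scene')[100:340,100:400,::-1],None,fx=2.5,fy=2.5))
cv2.imwrite('pics/w11.png',vision.read_camera('wrist')[:,:,::-1])"
```

```text
t 16.58 tray xy tipz 0.5 257.9 145.3 w 0.001 F [-0.6  0.7  0.2]
turn deg (tool) [-0.01 -0.   -0.05] q [ 0.1   0.29 -0.58  1.99  0.2   0.92 -0.36]
(0, 372, 145) shift tool mm [  -0.6 -114.1    0.4]
```

View pics/s11.png

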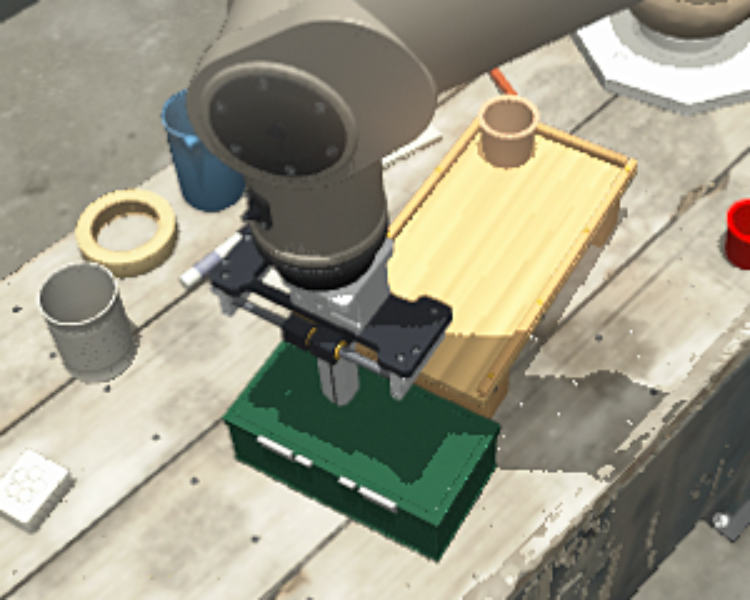

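View pics/w11.png

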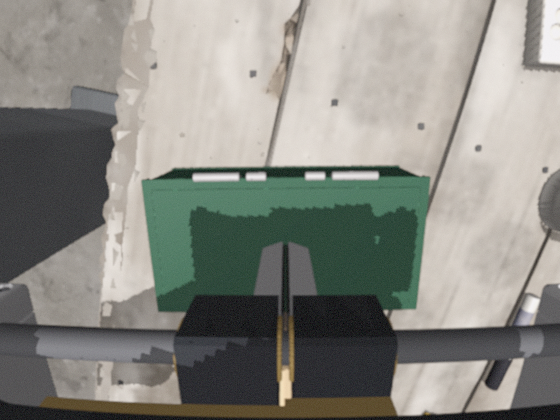

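The lid has fallen shut. I'll retreat and check from above.

Call:
arm_command(
  steps=[
    [0,0,-30,0,0,0,1],
    [0,0,-30,0,0,0,1],
    [0,0,-30,0,0,0,1],
    [0,0,-30,0,0,0,1],
    [0,0,-30,0,0,0,1],
    [0,-35,0,0,0,0,1],
    [0,-35,0,0,0,0,1],
    [0,-35,0,0,0,0,1],
    [0,-35,0,0,0,0,1],
    [0,-35,0,0,0,0,1],
    [0,0,0,0,0,0,1],
    [0,0,0,0,0,0,1],
    [0,0,0,0,0,0,1],
  ],
)

```text
time: 17.77
tcp_pos: [0.4554, 0.312, 0.3921]
orientation: [3.12, 0.362, -0.001]
wrist_force: [0.2, -0.7, -0.6]
gripper_width: 0.0003
```

```bash
python3 -c "
from h import *
need()
a=cv2.resize(vision.read_camera('scene')[100:340,100:400,::-1],None,fx=2.5,fy=2.5)
cv2.imwrite('pics/s12.png',a)
c=vision.calibration('scene')
# predicted lid front lip corners, shut: tray y ~ .290-.114
for x in (-110,110): print(((w2px(c,W(x,176,76-97))-[100,100])*2.5).round())
cv2.imwrite('pics/t12.png',vision.read_camera('top')[:,:,::-1])"
```

```text
t 17.77 tray xy tipz 0.7 432.2 295.1 w 0.0 F [ 0.2 -0.7 -0.6]
turn deg (tool) [ 0.02  0.02 -0.05] q [-0.11  0.22 -0.71  1.74  0.15  1.24 -0.62]
[[501. 422.]]
[[293. 323.]]
```

View pics/s12.png

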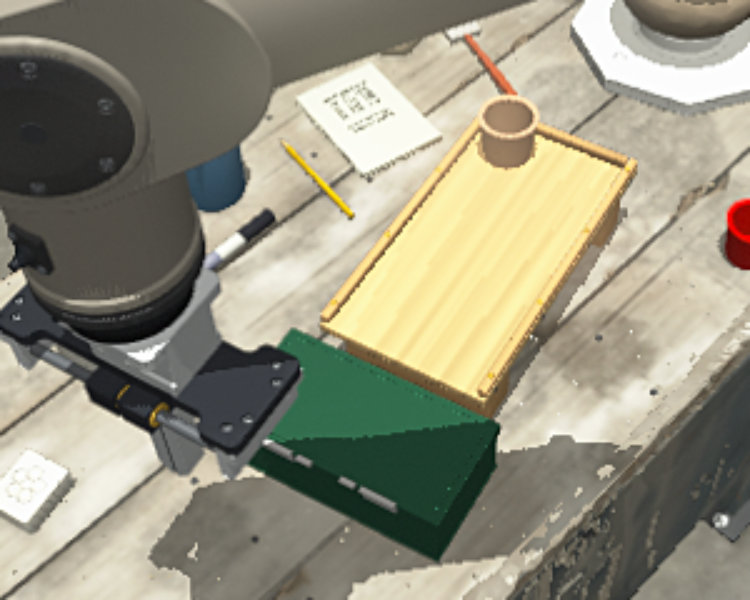

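View pics/t12.png

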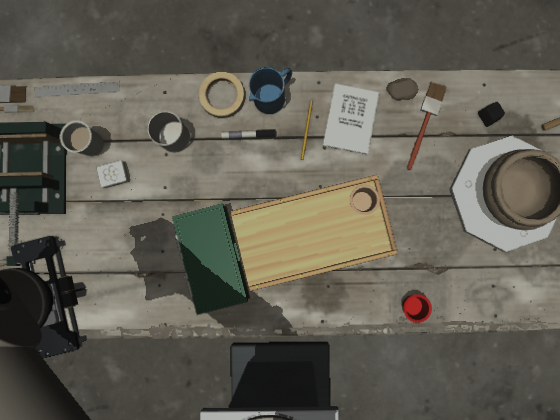

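The lid's front corners are at (499,428) and (290,330). A shut lid is predicted at (501,422) and (293,323), so it is closed. In the top view the cup (363,200), can (168,131) and marker (248,134) are at their starting pixels, and the arm is clear.

```bash
python3 -c "
from plant import ctrl
print(ctrl.sign_off())"
```

```text
the job is handed in; nothing more can be done
None
```

I swept all three tiles off the tray's open end into the green tin, then pushed the lid from behind until it fell shut. I handed the job in at about 18 s, well inside the 64 s limit.

- **Tiles:** the wrist camera showed all three inside the tin before I closed it. Cream was standing on edge, leaning near the tray-side wall; the other two lay flat. I could not see them again once the lid was shut.
- **Tray and other objects:** in the last top view the tray is empty except for the cup, and the cup, can and marker are at their starting pixels.
- **Lid:** its front corners were within about 8 px of the predicted shut position in a 2.5× enlarged crop. I judged that as closed.
- **Forces:** every wrist-force reading I took was about 1 N or less, so the 40 N and 120 N limits never looked close.
- **What went less cleanly:** the first pushes on cream and brown left those tiles turned and off-centre. I moved the fingers over once for each and finished the sweep without lifting anything.

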